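Free the ratchet press and bring its ram down on the load cell

ROBOT

A 6-joint arm with a two-finger parallel gripper is mounted at the origin on the work surface. World frame = base frame: x ahead of the robot, y to its left, z up, the work surface at z = 0. Lengths are in m, angles in rad, forces in N, time in s.
With the tool pointing down it reaches from about 0.3 to 0.75 m from the base axis. Payload 8.5 kg.
Tool frame: the origin (TCP) lies midway between the tips of the shut fingers; the grasp point (between the pads) lies 19 mm behind it; z points along the fingers, y is the line along which they close (so a half turn about z gives the same grasp; the last joint's range is limited). The gripper opens to 85 mm and grips with 20 to 120 N. Pads are 22 mm wide; open, the fingers measure 114 mm over their backs; the gripper's body (76 mm by 85 mm) begins 54 mm behind the grasp point. The pads swing forward as they close: fully open they stand 13 mm farther back than shut.
Start: joints at [0.909, 0.381, 1.297, -0, 1.464, -0.215], TCP at [0.238, 0.496, 0.231] pointing down, gripper open.
Joint ranges: [-3.11, 3.11], [-0.89, 2.33], [0.22, 2.48], [-1.42, 4.56], [0.17, 2.85], [-2.88, 2.88]. Speed limits (rad/s): [2.39, 2.39, 3.14, 3.14, 3.14, 3.14].

INTERFACE

Orientations are given as [roll, pitch, yaw] about the fixed x, y, z axes, in that order (R = Rz(yaw) Ry(pitch) Rx(roll)).
In Python, from cell import state, cams, env, search_frame, outline_of gives the robot as it stands.
- The arm moves only by the tool arm_command, never from a script. Its argument "targets" is a list of rows, each a list of 7 numbers: the turn, a rotation vector about the world's x, y, z in rad, then the shift along the world's x, y, z in m, then the finger opening in m, from 0 to 0.0854. In form: [[rx, ry, rz, tx, ty, tz, hand], ...]. A call has exactly 5 rows; each row shifts and turns the commanded pose from where the row before left it; what a row does not reach is not made up. A row lasts 1/12 s, in which the tool goes at most 41.7 mm and 7.16 degrees, less where a joint would pass 70% of its speed; a pose out of reach is approached as far as the arm can. A call with a gripper value outside its range is refused whole. The fingers move at their own pace and stop on an object; the grip force is fixed at half the most. Time passes only in rows, so rows that do not move let the fingers close, or fill a call up. It gives the time, the measured TCP pose, the force, the opening and the grip force at its end, in the units of the state.
- state(): the state, without advancing time (a new reading comes with each control period).
- cams.get_image(name): name is "scene" or "top" or "wrist"; returns a dict with "image" (420x560x3 uint8, blue, green, red), "range_z" (420x560 float32, m along the optical axis (not along the pixel's ray), 0 where there is no reading), "fx", "fy", "cx", "cy" (pixels), "world_from_camera" (4x4, takes a point from camera to world coordinates); the wrist camera has in their place "tool_from_camera" (4x4, takes a point from camera to tool coordinates, whose origin is the TCP and whose axes are the flange's). Camera axes: x right, y up, looking along -z (the intrinsics and any distortion apply to the point x, -y, -z); pixel columns grow to the right and rows downward; lengths in m; the calibration is good to about 2 mm. A picture is of the moment at which its call begins: read the wrist's pose just before it.
- env.sign_off(): hands the job in; it is judged then, once.
Trained networks look in the newest picture that a camera, given by its name, has taken for a name from the list of things; names that differ only in an ending like _2 or _b are one class to them, and where a whole thing is asked for, a point or a joint stands for the part that bears it (a point fixed in the world has none). Each returns a list of dicts, best first, with "p" (0 to 1); they miss things now and then, are a little off and sometimes report something else, mostly with a low value. They report only what shows in the picture. A call takes as long as a camera call.
- search_frame(camera, thing): "at" ([column, row] in pixels, amid what is visible of it).
- outline_of(camera, thing): "pixels" (420x560 bool, what is visible of it) and "at" ([column, row] in pixels, amid what is visible of it).
The state is a dict: "time": time; "qpos": joint angles; "joint_vel": joint speeds; "joint_efforts": joint torques, N m; "ee_pos": TCP position; "tcp_rot": TCP orientation; "force": force on the tool from outside, world axes, zero at the start; "moment": the same for the moment, N m; "width": opening from 0.0 (shut) to 1.0 (fully open); "finger_force": force on a finger pad.
Only numpy, scipy, OpenCV 4.12 (cv2) and the standard library are available. Lean on these libraries where they do the work, as an engineer would, in place of code of your own. Each camera call takes 0.05 s, during which the arm holds its last target. There are 200 camera calls.

TASK

The lever of the small bench press is locked in its raised position by a ratchet. With closed fingertips, first press the pawl's red thumb tab all the way down so that the pawl stays free of the teeth, then push the black lever grip down past the teeth to its bottom stop, so that the ram is down on the load cell, and let go. Only press and push: do not pull the lever up, do not force it past the engaged pawl, and leave the loose things around it where they stand.

Things in the scene. Friction and masses are not known exactly. Their poses are not given: they have to be found in the camera images.
- press: bench ratchet press fixed to the table: orange base 200 x 210 mm, steel bed (top 30 mm above the table), orange column, green head (top 200 mm). Origin on the table under the base's centre, z up. Lever, ratchet wheel and pawl work in its upright plane x = +50 mm; the lever points to its -y, the red thumb tab lies to its +y
- ram (a joint): travel in m, downwards, of the square steel ram (22 mm, at x -30, y -33 mm of the press, its top at most 265 mm above the table); geared to the lever, 0.03 m a rad. At 0.035 it is down on the steel ball of the load cell on the bed, just as the lever meets its bottom stop
- lever_shaft (a point): axis of the lever's hinge: fixed to the press at x 50, y 0, z 165 mm of its frame. The axis runs along the press's x. The toothed wheel around it has a radius of 56 mm over the teeth and is 16 mm thick
- lever_grip (a point): middle of the upper face of the lever's black grip (80 mm long along the lever, 28 mm wide along the press's x, 20 mm thick): 190 mm from the shaft along the lever and 10 mm above its centre line. It moves with the lever
- lever (a joint): lever angle in rad, growing as the grip goes down: 0 rises 45 degrees above level (grip 306 mm above the table), 0.785 level, 1.17 bottom stop (22 degrees below level, grip about 103 mm up). Starts within 0.08 of 0. Stiff: stays where it is left, takes 2 to 5 N at the grip. While the pawl is engaged the teeth let it move only 0.1 rad from 0 either way (0.2 if pushed hard)
- pawl_tab (a point): middle of the upper face of the pawl's red square thumb tab, 34 x 34 mm and 6 mm thick, level when the pawl is engaged; then at x 50, y 105, z 235 mm of the press's frame. Pressed fully it sits about 23 mm lower and about 6 mm further out to the press's +y
- pawl (a joint): angle of the brass pawl in rad: 0 to 0.03 engaged in the teeth, 0.40 at its stop. It rocks about a pin along the press's x, at y 55, z 210 mm of its frame: pressing the tab down lifts the nose out of the teeth, which it clears from about 0.2. Stiff pivot, 2 to 4 N at the tab: it stays where it is left
- adapter: brass stepped adapter, dia. 40 mm, 34 mm tall, standing loose on the press's bed below the lever; origin at the centre of its underside. To be left alone
- drift: plain steel drift pin standing upright on the table next to the press, dia. 24 mm, 70 mm tall; origin at the centre of its underside. To be left alone
- oil: yellow oil bottle with red cap, dia. 52 mm, 130 mm tall; origin at the centre of its underside. To be left alone
- weight: steel knob weight, dia. 60 mm, 80 mm tall, 0.9 kg; origin at the centre of its underside. To be left alone
- mug: blue mug, dia. 76 mm, 90 mm tall; origin at the centre of its underside. To be left alone
- indicator: black handheld indicator lying on its back, 160 x 80 x 30 mm; origin at the centre of its underside. To be left alone
- spanner: steel spanner lying flat, 170 mm long along its x axis; origin on its underside. To be left alone

How it is judged:
By the outcome, as a careful person would: the job done as asked, in the order asked, and still so for the second after the job is handed in, with the robot touching nothing.
It also fails if it takes over 51 s, if anything falls off the work surface, if the arm or the gripper's body presses on something with over 40 N, if the wrist force passes 120 N, or if a joint passes its speed limit or range.

## Working session

There is one attempt and no reset: what is moved stays moved. The work goes in short steps, Python scripts to look and compute and a tool call to move; the robot and the scene stay as the last step left them, time stands still between calls to the robot, and variables do not carry over. Pictures are saved under pics/ and viewed, at most 10 in all, crops included, and the job is handed in when it is done.

Besides the shell and the picture viewer there is one more tool, called after "Call:" in YAML: its name, and indented under it one key for each argument. arm_command: Moves the arm, as the interface text tells. Its arguments: {"type":"object","properties":{"targets":{"type":"array"}},"required":["targets"]}

```bash
mkdir -p pics; ls
cat > h.py <<'E'
import numpy as np, cv2
from cell import state, cams, env, search_frame, outline_of
def cloud(im):
    z=im["range_z"]; v,u=np.mgrid[:z.shape[0],:z.shape[1]]
    p=np.stack([(u-im["cx"])/im["fx"]*z,-(v-im["cy"])/im["fy"]*z,-z],-1)
    T=im["world_from_camera"]; return p@T[:3,:3].T+T[:3,3]
E
python3 - <<'E'
from h import *
s=state(); print(s)
out=[]
for c in ("scene","top"):
    im=cams.get_image(c); out.append(im["image"]); W=cloud(im); print(c,im["world_from_camera"][:3].round(3).tolist(),im["fx"])
    np.savez(c+".npz",W=W,img=im["image"],z=im["range_z"])
    cv2.imwrite(f"pics/{c}0.png",im["image"])
    for t in ("press","lever_grip","pawl_tab","ram","adapter","drift","oil","weight","mug","indicator","spanner"):
        o=outline_of(c,t)
        for d in o[:1]:
            m=d["pixels"]&(im["range_z"]>0); P=W[m]
            print(t,round(d["p"],2),np.round(d["at"]),m.sum(),np.median(P,0).round(3),P.min(0).round(3),P.max(0).round(3)) if m.sum() else print(t,"none")
E
```

```text
pics
{'time': 0.0, 'qpos': array([ 9.08689853e-01,  3.81167049e-01,  1.29827917e+00,  1.34748386e-05,
        1.46362757e+00, -2.15317699e-01]), 'joint_vel': array([ 1.35831924e-03, -6.35084982e-04, -7.96058741e-05,  4.21904891e-04,
       -2.84037379e-04,  9.64987232e-04]), 'joint_efforts': array([ 9.42602746e-04, -4.48478222e+01, -2.31275439e+01, -1.38674086e-04,
        4.91759100e-03,  3.00801150e-05]), 'ee_pos': array([0.23745226, 0.49575784, 0.23072113]), 'tcp_rot': array([-3.14014857e+00, -3.29543794e-04,  2.69480219e+00]), 'force': array([-0.74241233, -0.48976978,  0.09552457]), 'moment': array([0.01109313, 0.01336617, 0.00578072]), 'finger_force': 0.0, 'width': 1.0035497318333113}
scene [[-0.733, -0.547, 0.405, 0.994], [0.68, -0.574, 0.457, 0.526], [-0.017, 0.61, 0.792, 1.199]] 501.0930329884408
press 0.6 [271. 250.] 6504 [0.558 0.005 0.142] [ 0.429 -0.317 -0.007] [0.627 0.097 0.326]
lever_grip 0.73 [236. 208.] 1089 [ 0.582 -0.089  0.227] [ 0.414 -0.407 -0.004] [0.593 0.032 0.326]
pawl_tab 0.89 [273. 250.] 444 [0.577 0.048 0.234] [ 0.523 -0.037  0.096] [0.592 0.097 0.239]
ra
[... 1087 characters left out ...]
58 0.233] [ 0.558 -0.026 -0.006] [0.624 0.095 0.238]
ram 0.69 [300. 175.] 103 [ 0.573 -0.103  0.043] [ 0.558 -0.124  0.021] [ 0.595 -0.085  0.068]
drift 0.37 [236. 187.] 52 [0.538 0.119 0.068] [0.53  0.11  0.009] [0.553 0.131 0.075]
oil 0.5 [391. 232.] 216 [ 0.378 -0.428  0.088] [ 0.354 -0.456  0.007] [ 0.4   -0.414  0.133]
weight 0.65 [168. 156.] 271 [0.643 0.367 0.052] [0.619 0.346 0.003] [0.677 0.406 0.083]
mug 0.59 [384. 164.] 528 [ 0.635 -0.419  0.042] [ 0.571 -0.452 -0.005] [ 0.672 -0.375  0.095]
indicator 0.74 [168. 235.] 1017 [0.351 0.362 0.03 ] [ 0.269  0.32  -0.005] [0.431 0.417 0.041]
spanner 0.82 [359. 256.] 249 [ 0.289 -0.336  0.006] [ 0.213 -0.365 -0.005] [ 0.37  -0.306  0.013]
```

Run:
```python
import numpy as np, cv2
s=np.load("scene.npz");t=np.load("top.npz")
a=cv2.resize(s["img"][90:370,120:400],(560,560),interpolation=cv2.INTER_CUBIC)
cv2.imwrite("pics/a.png",a)
for n,d in (("scene",s),("top",t)):
    W=d["W"];I=d["img"].astype(int);b,g,r=I[...,0],I[...,1],I[...,2]
    reg=(abs(W[...,0]-.53)<.17)&(abs(W[...,1]+.03)<.25)&(d["z"]>0)
    red=reg&(r>110)&(g<70)&(b<70)&(W[...,2]>.226)&(W[...,2]<.245)&(W[...,1]>0.02)
    P=W[red]; print(n,"tab",len(P),P.mean(0).round(4) if len(P) else "",P.min(0).round(3) if len(P) else "",P.max(0).round(3) if len(P) else "")
    if len(P)>10: print(cv2.minAreaRect((P[:,:2]*1000).astype(np.float32)))
    gr=reg&(g>r+25)&(g>b+15)&(W[...,2]>.19)&(W[...,2]<.21)
    P=W[gr]
    if len(P)>10: print("head",len(P),P.mean(0).round(4),cv2.minAreaRect((P[:,:2]*1000).astype(np.float32)))
    bl=reg&(W[...,2]>.24)&(W[...,1]<-.06)&(W[...,0]>.53); P=W[bl]
    print("grip",len(P),P.mean(0).round(4)); 
    for lo in np.arange(.24,.34,.02):
        Q=P[(P[:,2]>=lo)&(P[:,2]<lo+.02)]
        if len(Q): print(" ",round(lo,2),len(Q),np.median(Q,0).round(4),Q.min(0).round(3),Q.max(0).round(3))
    base=reg&(W[...,2]>.004)&(W[...,2]<.04)&(r>g+40)&(r>b+80);P=W[base]
    if len(P)>10: print("base",len(P),cv2.minAreaRect((P[:,:2]*1000).astype(np.float32)))
```

```text
scene tab 192 [0.5757 0.0806 0.2343] [0.558 0.063 0.228] [0.592 0.097 0.239]
((575.0433349609375, 79.95318603515625), (33.0239372253418, 33.692771911621094), 1.5192334651947021)
head 1175 [ 0.5108 -0.0141  0.2003] ((509.9234313964844, -18.34536361694336), (89.85641479492188, 123.50566101074219), 1.9422703981399536)
grip 526 [ 0.58   -0.1486  0.2895]
  0.24 78 [ 0.5797 -0.1106  0.2512] [ 0.571 -0.132  0.24 ] [ 0.584 -0.092  0.26 ]
  0.26 96 [ 0.5797 -0.1306  0.2741] [ 0.565 -0.152  0.26 ] [ 0.592 -0.118  0.28 ]
  0.28 152 [ 0.5814 -0.1476  0.2901] [ 0.564 -0.18   0.28 ] [ 0.593 -0.128  0.3  ]
  0.3 162 [ 0.5807 -0.1692  0.3101] [ 0.565 -0.193  0.3  ] [ 0.593 -0.153  0.32 ]
  0.32 38 [ 0.5797 -0.1821  0.3226] [ 0.566 -0.188  0.321] [ 0.593 -0.176  0.326]
base 285 ((527.8419799804688, -25.2816162109375), (196.5983428955078, 206.83863830566406), 0.7780047059059143)
top tab 94 [0.5722 0.0781 0.2331] [0.558 0.063 0.227] [0.587 0.092 0.237]
((572.6397094726562, 77.89067077636719), (29.02874183654785, 28.102785110473633), 1.9709033966064453)
head 907 [ 0.5048 -0.0183  0.1988] ((512.395751953125, -20.94308853149414), (96.59136962890625, 120.38780212402344), 1.2636473178863525)
grip 293 [ 0.5753 -0.1541  0.2934]
  0.24 31 [ 0.5744 -0.1088  0.2486] [ 0.569 -0.123  0.24 ] [ 0.581 -0.097  0.259]
  0.26 51 [ 0.5748 -0.1312  0.2743] [ 0.562 -0.152  0.26 ] [ 0.59  -0.117  0.28 ]
  0.28 79 [ 0.575  -0.1482  0.2913] [ 0.563 -0.174  0.281] [ 0.59  -0.134  0.3  ]
  0.3 105 [ 0.5763 -0.1722  0.3108] [ 0.563 -0.195  0.3  ] [ 0.592 -0.155  0.32 ]
  0.32 27 [ 0.5761 -0.1823  0.322 ] [ 0.565 -0.191  0.32 ] [ 0.588 -0.177  0.325]
base 94 ((432.93206787109375, -27.931991577148438), (11.290404319763184, 199.47451782226562), 0.9755953550338745)
```

View pics/a.png

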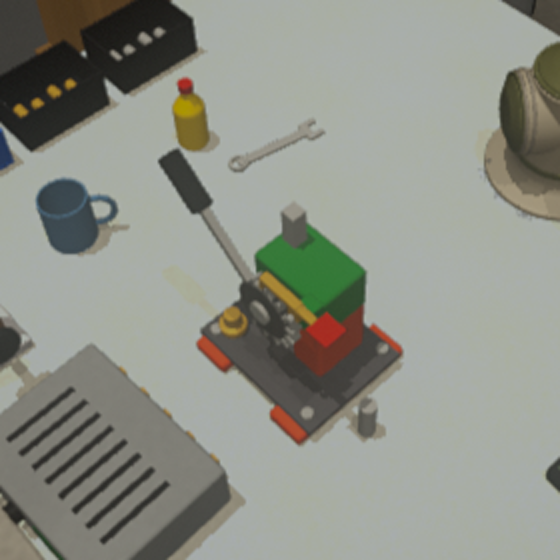

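View pics/top0.png

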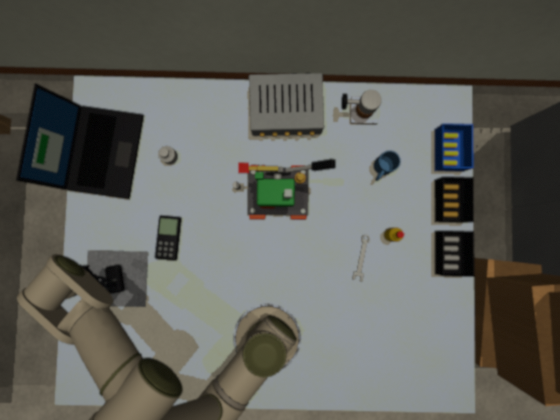

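The views agree. The press is at about (0.526, -0.027) with a yaw of about 1–1.5°. In the crop the red tab is at (328,330) and the black grip at (185,180), with the drift at (367,415) and the adapter at (232,320). The tab measures (0.574, 0.079, 0.234), matching the given 235 mm height. I'll go above it with the fingers shut.

Call:
arm_command:
  targets:
    - [0, 0, -0.075, 0.02, -0.025, 0.008, 0]
    - [0, 0, -0.075, 0.022, -0.028, 0.008, 0]
    - [0, 0, -0.075, 0.022, -0.028, 0.008, 0]
    - [0, 0, -0.075, 0.022, -0.028, 0.008, 0]
    - [0, 0, -0.075, 0.022, -0.028, 0.008, 0]

```text
time: 1.62
ee_pos: [0.3463, 0.3576, 0.2718]
tcp_rot: [3.141, 0.0, 2.317]
force: [0.8, 0.1, 0.1]
width: 0.298
finger_force: 0.0
```

Call:
arm_command:
  targets:
    - [0, 0, -0.075, 0.023, -0.028, 0.008, 0]
    - [0, 0, -0.075, 0.023, -0.028, 0.008, 0]
    - [0, 0, -0.075, 0.023, -0.028, 0.008, 0]
    - [0, 0, -0.075, 0.023, -0.028, 0.008, 0]
    - [0, 0, -0.075, 0.023, -0.028, 0.008, 0]

```text
time: 2.03
ee_pos: [0.4614, 0.2174, 0.3119]
tcp_rot: [3.141, 0.0, 1.941]
force: [0.6, -0.4, -0.3]
width: -0.002
finger_force: 0.0
```

Call:
arm_command:
  targets:
    - [0, 0, -0.075, 0.023, -0.028, 0, 0]
    - [0, 0, -0.075, 0.023, -0.028, 0, 0]
    - [0, 0, -0.075, 0.023, -0.028, 0, 0]
    - [0, 0, -0.075, 0.023, -0.028, 0, 0]
    - [0, 0, -0.075, 0.023, -0.026, 0, 0]

```text
time: 2.45
ee_pos: [0.5765, 0.0792, 0.3114]
tcp_rot: [3.141, 0.0, 1.566]
force: [-0.3, 1.1, -0.2]
width: -0.001
finger_force: 0.0
```

```bash
cat >> h.py <<'E'
from scipy.spatial.transform import Rotation as R
def wrist(name=None):
    s=state(); im=cams.get_image("wrist"); T=np.eye(4)
    T[:3,:3]=R.from_euler("xyz",s["tcp_rot"]).as_matrix(); T[:3,3]=s["ee_pos"]
    im["world_from_camera"]=T@im["tool_from_camera"]
    if name: cv2.imwrite(name,im["image"])
    return s,im,cloud(im)
def tab(I,W,zlo=.19):
    b,g,r=[I[...,k].astype(int) for k in range(3)]
    m=(r>110)&(g<75)&(b<75)&(W[...,2]>zlo)&(W[...,2]<.245)&(abs(W[...,0]-.575)<.04)&(abs(W[...,1]-.08)<.05)
    return W[m]
E
python3 - <<'E'
from h import *
s,im,W=wrist("pics/w1.png"); P=tab(im["image"],W)
print(s["ee_pos"],s["force"],len(P))
if len(P): print(P.mean(0),P.min(0),P.max(0),cv2.minAreaRect((P[:,:2]*1000).astype(np.float32)))
E
```

```text
[0.57650706 0.07918413 0.31138703] [-0.34046199  1.13960337 -0.19001867] 1880
[0.57515305 0.08015444 0.23476413] [0.55822915 0.06292806 0.23198418] [0.59188231 0.09681586 0.23692009] ((574.9810791015625, 79.72702026367188), (33.57868957519531, 33.91484069824219), 0.7042055726051331)
```

View pics/w1.png

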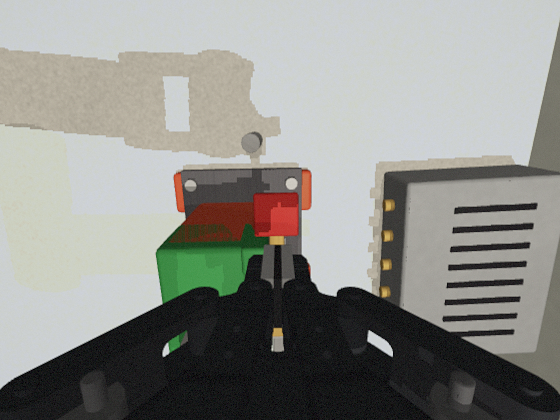

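The wrist view shows the whole red tab at (276,214), with the shut fingertips just behind it in the image. It measures (0.575, 0.080, 0.235), so I'll come down slightly outboard of its middle.

Call:
arm_command:
  targets:
    - [0, 0, 0, -0.0015, 0.005, -0.02, 0]
    - [0, 0, 0, 0, 0, -0.02, 0]
    - [0, 0, 0, 0, 0, -0.018, 0]
    - [0, 0, 0, 0, 0, -0.008, 0]
    - [0, 0, 0, 0, 0, -0.004, 0]

```text
time: 2.92
ee_pos: [0.5738, 0.0861, 0.2402]
tcp_rot: [-3.14, -0.0, 1.57]
force: [-0.1, 0.5, -0.3]
width: -0.0
finger_force: 0.0
```

Call:
arm_command:
  targets:
    - [0, 0, 0, 0, 0, -0.004, 0]
    - [0, 0, 0, 0, 0, -0.004, 0]
    - [0, 0, 0, 0, 0.001, -0.003, 0]
    - [0, 0, 0, 0, 0.001, -0.003, 0]
    - [0, 0, 0, 0, 0, 0, 0]

```text
time: 3.33
ee_pos: [0.5744, 0.0884, 0.2275]
tcp_rot: [3.14, -0.0, 1.57]
force: [0.1, 0.7, 0.9]
width: -0.0
finger_force: 0.6
```

Call:
arm_command:
  targets:
    - [0, 0, 0, 0, 0, -0.003, 0]
    - [0, 0, 0, 0, 0, -0.003, 0]
    - [0, 0, 0, 0, 0, -0.003, 0]
    - [0, 0, 0, 0, 0, -0.003, 0]
    - [0, 0, 0, 0, 0, 0, 0]

```text
time: 3.75
ee_pos: [0.5742, 0.0884, 0.2151]
tcp_rot: [3.141, -0.001, 1.57]
force: [0.9, 5.7, 3.4]
width: -0.001
finger_force: 2.1
```

Call:
arm_command:
  targets:
    - [0, 0, 0, 0, 0, -0.002, 0]
    - [0, 0, 0, 0, 0, -0.002, 0]
    - [0, 0, 0, 0, 0, -0.002, 0]
    - [0, 0, 0, 0, 0, -0.001, 0]
    - [0, 0, 0, 0, 0, 0, 0]

```text
time: 4.17
ee_pos: [0.5749, 0.0884, 0.2141]
tcp_rot: [3.133, 0.0, 1.57]
force: [-10.7, 6.4, 38.8]
width: -0.001
finger_force: 18.8
```

Force jumped at z 0.214, which looks like the stop. I'll back off and check.

Call:
arm_command:
  targets:
    - [0, 0, 0, 0, 0, 0.007, 0]
    - [0, 0, 0, 0, 0, 0.01, 0]
    - [0, 0, 0, 0, 0, 0.02, 0]
    - [0, 0, 0, 0, 0, 0.03, 0]
    - [0, 0, 0, 0, 0, 0.03, 0]

```text
time: 4.58
ee_pos: [0.5737, 0.0874, 0.3054]
tcp_rot: [-3.138, 0.001, 1.569]
force: [0.0, 0.1, -0.2]
width: 0.004
finger_force: 0.0
```

Run:
```python
from h import *
s,im,W=wrist("pics/w2.png"); P=tab(im["image"],W)
print(s["ee_pos"],s["force"],len(P)); print(P.mean(0),P.min(0),P.max(0))
A=np.c_[P[:,0]-.575,P[:,1]-.086,np.ones(len(P))]; c=np.linalg.lstsq(A,P[:,2],rcond=None)[0]; print("plane",c,"tilt",np.arctan(c[1]))
im=cams.get_image("scene"); W=cloud(im); P=tab(im["image"],W,.195); print(len(P),P.mean(0))
A=np.c_[P[:,0]-.575,P[:,1]-.086,np.ones(len(P))]; c=np.linalg.lstsq(A,P[:,2],rcond=None)[0]; print("plane",c,"tilt",np.arctan(c[1]))
```

```text
[0.57368933 0.08735916 0.30536713] [ 0.04499541  0.09937615 -0.19387913] 1716
[0.57492355 0.08421879 0.21475405] [0.55794084 0.06638731 0.20632397] [0.59190187 0.09990465 0.22199697]
plane [ 0.01110936 -0.41092576  0.21402295] tilt -0.3898895122099002
201 [0.57520578 0.08475239 0.21415066]
plane [-0.01859102 -0.38720399  0.2136714 ] tilt -0.3694268993876196
```

View pics/w2.png

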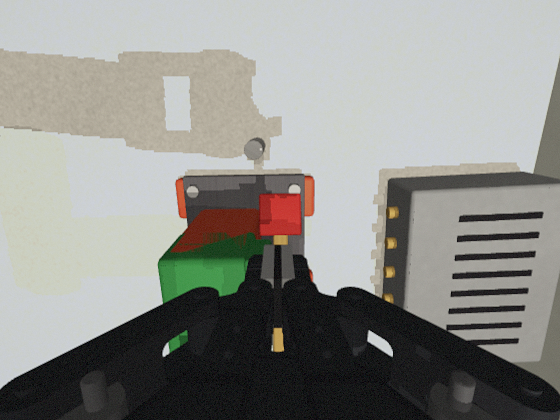

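The tab tilts 0.37–0.39 rad and sits at z 0.214, with its centre about 5 mm further out. The pawl is at its stop and holding; in the picture the tab is at (280,215) and nothing else has moved. Next is the lever.

Call:
arm_command:
  targets:
    - [0, 0, 0, 0, 0, 0.03, 0]
    - [0, 0, 0, 0, -0.005, 0.03, 0]
    - [0, 0, 0, 0.001, -0.028, 0, 0]
    - [0, 0, 0, 0, -0.03, 0, 0]
    - [0, 0, 0, 0.001, -0.03, 0, 0]

```text
time: 5.1
ee_pos: [0.5759, -0.0063, 0.3644]
tcp_rot: [-3.14, 0.001, 1.57]
force: [-0.1, 0.3, 0.4]
width: 0.001
finger_force: 0.0
```

Call:
arm_command:
  targets:
    - [0, 0, 0, 0.001, -0.03, 0, 0]
    - [0, 0, 0, 0, -0.03, 0, 0]
    - [0, 0, 0, 0.001, -0.03, 0, 0]
    - [0, 0, 0, 0, -0.03, 0, 0]
    - [0, 0, 0, 0, -0.027, 0, 0]

```text
time: 5.52
ee_pos: [0.5777, -0.1544, 0.3638]
tcp_rot: [-3.139, -0.0, 1.568]
force: [-0.2, 0.2, -0.3]
width: 0.008
finger_force: 0.0
```

Run:
```python
from h import *
s=state(); print(s["ee_pos"],s["tcp_rot"],s["force"])
im=cams.get_image("scene"); W=cloud(im); cv2.imwrite("pics/s3.png",cv2.resize(im["image"][90:370,120:400],(560,560)))
I=im["image"].astype(int); m=(I.max(2)<75)&(im["range_z"]>0)&(W[...,2]>.25)&(W[...,2]<.335)&(W[...,1]<-.1)&(abs(W[...,0]-.578)<.03)
P=W[m];print(len(P),P.mean(0),P.min(0),P.max(0))
```

```text
[ 0.57771748 -0.154354    0.36384759] [-3.13879672e+00 -2.40864392e-04  1.56842930e+00] [-0.24831483  0.21657005 -0.26713767]
560 [ 0.58118089 -0.5743206   0.29063791] [ 0.5502587  -1.28780135  0.25003768] [ 0.60787893 -0.12691535  0.32790418]
```

View pics/s3.png

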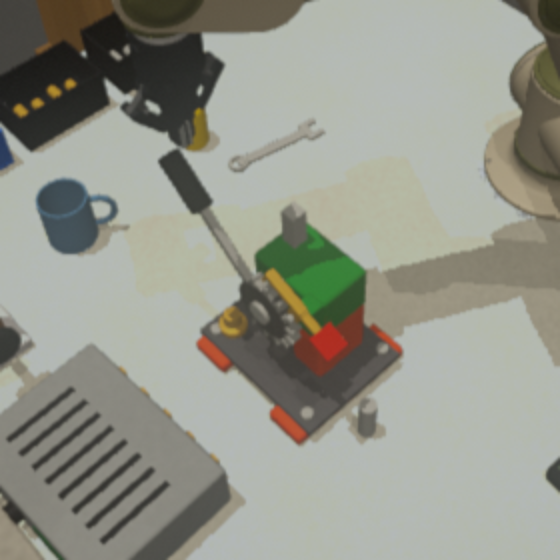

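The shut fingertips are above the grip: tips at (185,140), grip at (185,180). The tab at (325,340) is still down. I'll push along the arc.

Call:
arm_command:
  targets:
    - [0, 0, 0, 0, 0, -0.02, 0]
    - [0, 0, 0, 0, 0, -0.014, 0]
    - [0, 0, 0, 0, 0, -0.006, 0]
    - [0, 0, 0, 0, -0.002, -0.006, 0]
    - [0, 0, 0, 0, -0.005, -0.006, 0]

```text
time: 5.98
ee_pos: [0.5782, -0.1588, 0.3131]
tcp_rot: [-3.141, 0.0, 1.571]
force: [-0.7, -0.3, -0.2]
width: 0.001
finger_force: 0.0
```

Call:
arm_command:
  targets:
    - [0, 0, 0, 0, -0.006, -0.008, 0]
    - [0, 0, 0, 0, -0.006, -0.008, 0]
    - [0, 0, 0, 0, -0.006, -0.008, 0]
    - [0, 0, 0, 0, -0.005, -0.008, 0]
    - [0, 0, 0, 0, -0.004, -0.008, 0]

```text
time: 6.4
ee_pos: [0.5782, -0.187, 0.2727]
tcp_rot: [3.141, 0.001, 1.569]
force: [0.2, -1.1, 3.7]
width: -0.001
finger_force: 1.6
```

Call:
arm_command:
  targets:
    - [0, 0, 0, 0, -0.004, -0.009, 0]
    - [0, 0, 0, 0, -0.004, -0.009, 0]
    - [0, 0, 0, 0, -0.004, -0.009, 0]
    - [0, 0, 0, 0, -0.004, -0.009, 0]
    - [0, 0, 0, 0, -0.003, -0.009, 0]

```text
time: 6.82
ee_pos: [0.5782, -0.2055, 0.2273]
tcp_rot: [3.142, 0.0, 1.57]
force: [0.6, -1.0, 3.8]
width: 0.001
finger_force: 1.6
```

Call:
arm_command:
  targets:
    - [0, 0, 0, 0, -0.002, -0.01, 0]
    - [0, 0, 0, 0, -0.002, -0.01, 0]
    - [0, 0, 0, 0, -0.002, -0.01, 0]
    - [0, 0, 0, 0, -0.002, -0.01, 0]
    - [0, 0, 0, 0, -0.001, -0.01, 0]

```text
time: 7.23
ee_pos: [0.5781, -0.2137, 0.1771]
tcp_rot: [-3.141, -0.001, 1.57]
force: [1.8, 2.0, 3.1]
width: 0.002
finger_force: 1.5
```

Call:
arm_command:
  targets:
    - [0, 0, 0, 0, 0, -0.01, 0]
    - [0, 0, 0, 0, 0, -0.01, 0]
    - [0, 0, 0, 0, 0.001, -0.01, 0]
    - [0, 0, 0, 0, 0.001, -0.01, 0]
    - [0, 0, 0, 0, 0.002, -0.008, 0]

```text
time: 7.65
ee_pos: [0.578, -0.2101, 0.1291]
tcp_rot: [-3.141, 0.0, 1.57]
force: [0.3, -3.0, 2.0]
width: 0.003
finger_force: 1.7
```

Past the teeth with a steady 3–4 N. Next, down to the stop, slowly.

Call:
arm_command:
  targets:
    - [0, 0, 0, 0, 0.002, -0.006, 0]
    - [0, 0, 0, 0, 0.002, -0.005, 0]
    - [0, 0, 0, 0, 0.001, -0.004, 0]
    - [0, 0, 0, 0, 0.001, -0.003, 0]
    - [0, 0, 0, 0, 0, -0.002, 0]

```text
time: 8.07
ee_pos: [0.578, -0.2035, 0.11]
tcp_rot: [-3.141, -0.001, 1.57]
force: [-0.6, 0.5, 3.4]
width: 0.002
finger_force: 1.3
```

Call:
arm_command:
  targets:
    - [0, 0, 0, 0, 0, -0.002, 0]
    - [0, 0, 0, 0, 0, -0.002, 0]
    - [0, 0, 0, 0, 0, -0.001, 0]
    - [0, 0, 0, 0, 0, -0.001, 0]
    - [0, 0, 0, 0, 0, 0, 0]

```text
time: 8.48
ee_pos: [0.5784, -0.2035, 0.1067]
tcp_rot: [3.14, 0.0, 1.57]
force: [-5.7, 4.2, 19.3]
width: -0.0
finger_force: 7.7
```

Call:
arm_command:
  targets:
    - [0, 0, 0, 0, 0, -0.001, 0]
    - [0, 0, 0, 0, 0, -0.001, 0]
    - [0, 0, 0, 0, 0, 0, 0]
    - [0, 0, 0, 0, 0, 0, 0]
    - [0, 0, 0, 0, 0, 0, 0]

```text
time: 8.9
ee_pos: [0.5785, -0.2035, 0.1064]
tcp_rot: [3.138, 0.001, 1.57]
force: [-8.9, 5.0, 30.2]
width: -0.004
finger_force: 12.9
```

The stop is firm: 11 N more for 0.3 mm. I'll lift straight off and back away.

Call:
arm_command:
  targets:
    - [0, 0, 0, 0, 0, 0.004, 0]
    - [0, 0, 0, 0, -0.002, 0.01, 0]
    - [0, 0, 0, 0, -0.004, 0.03, 0]
    - [0, 0, 0, 0, -0.004, 0.035, 0]
    - [0, 0, 0, 0, -0.004, 0.035, 0]

```text
time: 9.32
ee_pos: [0.5778, -0.2179, 0.2174]
tcp_rot: [-3.14, -0.001, 1.57]
force: [0.4, -0.8, 0.5]
width: 0.003
finger_force: 0.0
```

Call:
arm_command:
  targets:
    - [0, 0, 0, 0, -0.01, 0.035, 0]
    - [0, 0, 0, 0, -0.015, 0.03, 0]
    - [0, 0, 0, 0, -0.02, 0.02, 0]
    - [0, 0, 0, 0, -0.02, 0.01, 0]
    - [0, 0, 0, 0, 0, 0, 0]

```text
time: 9.73
ee_pos: [0.5781, -0.2863, 0.3134]
tcp_rot: [3.139, 0.003, 1.567]
force: [-0.4, -0.8, 0.2]
width: 0.002
finger_force: 0.0
```

Run:
```python
from h import *
s=state(); print(s["ee_pos"],s["force"],s["joint_vel"].round(3))
im=cams.get_image("scene"); W=cloud(im); cv2.imwrite("pics/s4.png",cv2.resize(im["image"][90:370,120:400],(560,560)))
P=tab(im["image"],W,.195); print(len(P),P.mean(0)); A=np.c_[P[:,1]-.086,np.ones(len(P))]; print("tilt",np.arctan(np.linalg.lstsq(A,P[:,2],rcond=None)[0][0]))
I=im["image"].astype(int); m=(I.max(2)<80)&(im["range_z"]>0)&(W[...,2]>.07)&(W[...,2]<.15)&(W[...,1]<-.13)&(W[...,1]>-.27)&(abs(W[...,0]-.578)<.02)
P=W[m];print("grip",len(P))
top=P[abs(P[:,0]-.578)<.01]; c=np.polyfit(top[:,1],top[:,2],1);print("slope deg",np.degrees(np.arctan(c[0])),"z at y=-.205",np.polyval(c,-.205))
r=(abs(W[...,0]-.497)<.006)&(abs(W[...,1]+.06)<.006)&(W[...,2]>.205); print("ram top",np.percentile(W[r][:,2],[50,95]))
for t in ("drift","adapter","mug","oil"):
    o=outline_of("scene",t)
    if o: d=o[0];mm=d["pixels"];print(t,round(d["p"],2),np.round(d["at"]),np.median(W[mm],0).round(3))
```

```text
[ 0.57807885 -0.28631823  0.31342675] [-0.35791762 -0.77879013  0.17521907] [ 0.041  0.001  0.115  0.015 -0.052  0.041]
200 [0.57523246 0.08480419 0.21407981]
tilt -0.4091220939692741
grip 174
slope deg 18.798991481576294 z at y=-.205 0.10416597315341083
ram top [0.22279322 0.22413031]
drift 0.61 [242. 231.] [ 0.582 -0.054  0.151]
adapter 0.65 [234. 252.] [ 0.582 -0.098  0.047]
mug 0.7 [155. 199.] [ 0.632 -0.394  0.056]
oil 0.59 [213. 146.] [ 0.388 -0.427  0.075]
```

View pics/s4.png

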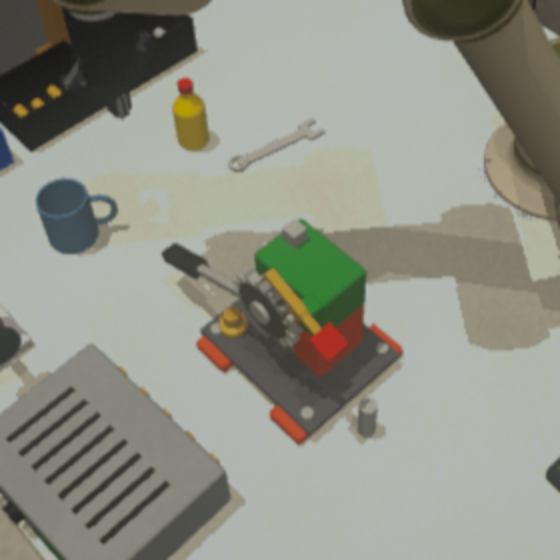

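The lever is down, with the grip at (185,260) in the picture and 104 mm up. The ram top dropped to 0.223, the tab is still down, and the adapter, drift, mug, oil and spanner are where they were.

```bash
python3 -c "
from cell import env
print(env.sign_off())"
```

```text
the job is handed in; nothing more can be done
None
```

Job handed in after about 10 s of robot time: the pawl is pressed to its stop and staying there, the lever is on its bottom stop with the ram down, and the loose items seen in the last picture are where they stood.

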